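Turn a stack-nest tote end for end and stack it on the loaded one under a wire shelf

ROBOT

A 6-joint arm with a two-finger parallel gripper is mounted at the origin on the work surface. World frame = base frame: x ahead of the robot, y to its left, z up, the work surface at z = 0. Lengths are in m, angles in rad, forces in N, time in s.
With the tool pointing down it reaches from about 0.325 to 0.775 m from the base axis. Payload 9.3 kg.
Tool frame: the origin (TCP) lies at the very end of the fingers, on their centre line; the grasp point (between the pads) lies 19 mm behind it; z points along the fingers, y is the line along which they close (so a half turn about z gives the same grasp; the last joint's range is limited). The gripper opens to 85 mm and grips with 20 to 120 N. Pads are 22 mm wide; open, the fingers measure 114 mm over their backs; the gripper's body (76 mm by 85 mm) begins 54 mm behind the grasp point. The pads swing forward as they close: fully open they stand 13 mm farther back than shut.
Start: joints at [-1.391, 0.259, 0.021, 1.334, 0, 1.418], TCP at [0.18, -0.52, 0.231] pointing down, gripper open.
Joint ranges: [-3.04, 3.04], [-0.91, 1.82], [-1.04, 1.36], [-1.92, 1.95], [-1.52, 1.45], [-3.14, 3.14]. Speed limits (rad/s): [2.22, 2.22, 2.79, 3.14, 3.14, 3.14].

INTERFACE

Orientations are given as [roll, pitch, yaw] about the fixed x, y, z axes, in that order (R = Rz(yaw) Ry(pitch) Rx(roll)).
In Python, from rig import r, vision gives the robot as it stands.
- The arm moves only by the tool send_rows, never from a script. Its argument "series" is a list of rows, each a list of 5 numbers: the shift along the tool's x, y, z normalised to -1 to 1, where 1 is 0.06 m, then the turn about the tool's z normalised to -1 to 1, where 1 is 5 degrees, then the finger opening in mm, from 0 to 85.4. In form: [[x, y, z, spin, jaw], ...]. A call has 1 to 12 rows; each row shifts and turns the commanded pose from where the row before left it, along the tool's axes as they then stand; what a row does not reach is not made up. A row lasts 1/8 s, in which the tool goes at most 62.5 mm and 10.7 degrees, less where a joint would pass 70% of its speed; a pose out of reach is approached as far as the arm can. A call with a number of a shift or a turn outside -1 to 1 is refused whole. A call with a gripper value outside its range is refused whole. The fingers move at their own pace and stop on an object; "squeeze" is the grip in N (left out, the last holds). Time passes only in rows, so rows that do not move let the fingers close. It gives the time, the measured TCP pose, the force, the opening and the grip force at its end, in the units of the state.
- r.state(): the state, without advancing time (a new reading comes with each control period).
- vision.grab_frame(name): name is "scene" or "top" or "wrist"; returns a dict with "color" (400x640x3 uint8, red, green, blue), "camera_matrix" (3x3 intrinsics, pixels), "R" (3x3) and "t" (3): a world point X has camera coordinates R X + t. Camera axes: x right, y down, z forward; pixel columns grow to the right and rows downward; lengths in m; the calibration is good to about 2 mm. A picture is of the moment at which its call begins. There is no depth.
- r.finish_job(): hands the job in; it is judged then, once.
The state is a dict: "clock": time; "qpos": joint angles; "qd": joint speeds; "tau": joint torques, N m; "tcp_pos": TCP position; "eef_rot": TCP orientation; "ft_force": force on the tool from outside, world axes, zero at the start; "moment": the same for the moment, N m; "grip_width": finger opening in m; "finger_force": force on a finger pad.
Only numpy, scipy, OpenCV 4.12 (cv2) and the standard library are available. Lean on these libraries where they do the work, as an engineer would, in place of code of your own. Each camera call takes 0.05 s, during which the arm holds its last target. There are 200 camera calls.

TASK

Two grey stack-nest totes stand half under the wire shelf; one holds two steel blocks, the other is empty. Take the empty one, turn it end for end against the loaded one, and stack it on top of that: lower it gently all the way in the gripper, do not drop it, so that its feet stand on the loaded tote's rim, level and fully seated, instead of it nesting down inside. Leave the loaded tote standing where it is with its blocks in it, and do not disturb the other things on the bench.

Things in the scene. Friction and masses are not known exactly. Their poses are not given: they have to be found in the camera images.
- empty_center (a point): Empty grey plastic stack-nest tote, 170 long (x) x 64 wide (y) x 60 high, about 0.24 kg; point at its centre, 30 mm up. Stepped walls: upper part (26 to 60 mm up) 170 x 64 outside, side walls 5, end walls 5.5 thick; lower part 156 x 50 outside, under a flat step at 26 mm. Grip across the 64 mm, from above; only its near end, clear of the shelf, has room for a gripper.
- empty_twofoot_end (a point): Middle of the empty tote's -x end, 85 mm from its centre, 30 mm up. This end has two feet 12 mm wide, centred 20 mm either side of the middle, under the step and flush with the end face; undersides 10 mm above the tote's bottom. Above each foot is a 15 mm wide notch in the end wall, 30 mm deep from the rim: two gaps seen from above.
- empty_onefoot_end (a point): Middle of the empty tote's +x end, 85 mm from its centre, 30 mm up. This end has one foot, 20 mm wide, in the middle (underside also 10 mm above the tote's bottom), and above it one 24 mm wide notch, 30 mm deep from the rim. Held by one end and turned half round, that end would lie under the shelf: set the tote down in the open and take it by its other end.
- loaded: Loaded tote, same shape and axes as the empty one, origin at its bottom under its centre; 0.9 kg with its blocks; starts facing roughly as the empty one. Same facing: the upper tote nests, bottoms 34 mm apart. Opposite facing: its lowest 10 mm enter the mouth (play 1.5 mm at each end, 2 mm at each side) and its feet stand on the rim, bottoms 50 mm apart.
- block1_center (a point): Steel block in the loaded tote, 60 x 30 x 24 mm, its centre.
- block2_center (a point): Second steel block in the loaded tote, same size, its centre.
- rack: Fixed wire shelf, 590 wide (y), 150 deep (+x to its back), origin on the bench under the middle of its front edge. Clear height 150, top 160; tins on it up to 80 tall, 70 or more behind the edge. Legs at the corners. The totes stand about 130 mm either side of its middle, front to back, centres about 20 mm before its edge. Bench before the totes is free.
- jar_center (a point): Bystander: lidded jar, 52 diameter, 75 high, between the totes; its centre.
- driver_grip (a point): Bystander: screwdriver lying between the totes, 150 long; its handle.
- can_center (a point): Bystander: can, 56 diameter, 85 high, left of the totes; its centre.
- bowl_center (a point): Bystander: glass bowl, 84 diameter, 40 high, right of the totes; its centre.
- hammer_grip (a point): Bystander: hammer lying at the left, 240 long; its handle.
- holeblock_center (a point): Bystander: wooden block with rows of holes, 130 x 90 x 35 high, at the right; its centre.
Things that resemble listed ones, but are neither listed nor needed, are in the scene too. What is shaped like the part that bears empty_center but green or orange is not meant.

How it is judged:
On the way:
1. the empty tote, still held, is lowered onto the loaded one until its feet are within 4 mm of the rim (contact force between the fingers and empty above 1 N and z of empty_center in the frame of loaded between 0.0775 and 0.084 m and horizontal distance between empty_center and loaded below 0.01 m), for 0.1 s.
At the end, for the whole second after the job is handed in: The empty tote rests on the loaded one, facing the opposite way, its centre 80 mm (within 2.5) above the loaded tote's bottom, within 5 mm lengthwise and 6 mm sideways of its centre, tilted under 2 degrees; the loaded tote upright within 30 mm of its start, both blocks lying in it (x of empty_center in the frame of loaded between -0.005 and 0.005 m and y of empty_center in the frame of loaded between -0.006 and 0.006 m and z of empty_center in the frame of loaded between 0.0775 and 0.0825 m and x of empty_twofoot_end in the frame of loaded above 0.06 m and angle between empty_center's own z axis and vertical below 0.035 rad and angle between loaded's own z axis and vertical below 0.03 rad and linear speed of empty below 0.01 m/s and distance of loaded from where it was at the start of the episode below 0.03 m and z of block1_center in the frame of loaded between 0.008 and 0.03 m and horizontal distance between each of block1_center, block2_center and loaded below 0.06 m and z of block2_center in the frame of loaded between 0.008 and 0.03 m); the robot touches nothing.
It fails at once if a bystander is moved by more than 40 mm (distance of any of jar_center, driver_grip, can_center, bowl_center, hammer_grip, holeblock_center from where it was at the start of the episode above 0.04 m).
It fails at once if the totes are knocked or pressed together with more than 80 N (contact force between empty and loaded above 80 N).
It also fails if it takes over 72 s, if anything falls off the work surface, if the arm or the gripper's body presses on something with over 40 N, if the wrist force passes 120 N, or if a joint passes its speed limit or range.

## Working session

There is one attempt and no reset: what is moved stays moved. The work goes in short steps, Python scripts to look and compute and a tool call to move; the robot and the scene stay as the last step left them, time stands still between calls to the robot, and variables do not carry over. Pictures are saved under pics/ and viewed, at most 10 in all, crops included, and the job is handed in when it is done.

Besides the shell and the picture viewer there is one more tool, called after ">>>" in YAML: its name, and indented under it one key for each argument. send_rows: Moves the arm, as the interface text tells. Its arguments: {"type":"object","properties":{"series":{"type":"array","items":{"type":"array","items":{"type":"number"}}},"squeeze":{"type":"number"}},"required":["series"]}

```bash
mkdir -p pics; ls
python3 - <<'E'
from rig import r, vision
import cv2,json
print(r.state())
for n in ("scene","top","wrist"):
    f=vision.grab_frame(n); cv2.imwrite(f"pics/{n}0.png",f["color"][:,:,::-1])
    print(n,f["camera_matrix"].tolist(),f["R"].round(4).tolist(),f["t"].round(4).tolist())
E
```

```text
pics
{'clock': 0.0, 'qpos': array([-1.39062044e+00,  2.59171794e-01,  2.07260686e-02,  1.33370876e+00,
        2.45823043e-05,  1.41819954e+00]), 'qd': array([-1.09748779e-04, -9.18070760e-04,  3.67783052e-05, -1.18336421e-03,
        1.60267607e-04,  6.09867044e-04]), 'tau': array([-2.11696274e-04, -5.55640233e+01,  3.44527388e+01,  1.36373207e-02,
       -2.45706105e-04, -3.33797766e-05]), 'tcp_pos': array([ 0.17961524, -0.51952598,  0.23066321]), 'eef_rot': array([-3.14025402e+00, -2.30743170e-04,  3.32772498e-01]), 'ft_force': array([-0.66814912, -0.54835771,  0.34300285]), 'moment': array([ 0.01474776, -0.03373626,  0.00403851]), 'finger_force': 0.0, 'grip_width': 0.0854045753596944}
scene [[483.13333484254395, 0.0, 322.1655121577771], [0.0, 483.13333484254395, 194.8230850080557], [0.0, 0.0, 1.0]] [[-0.8594, 0.5113, 0.0054], [0.4225, 0.7161, -0.5556], [-0.2879, -0.4752, -0.8314]] [0.4612, -0.1906, 1.6486]
top [[362.1863573219648, 0.0, 316.68574216363413], [0.0, 362.1863573219648, 199.80006883217112], [0.0, 0.0, 1.0]] [[-0.007, -0.9994, -0.0343], [-0.989, 0.012, -0.1473], [0.1476, 0.0329, -0.9885]] [0.0324, 0.5664, 1.0707]
wrist [[299.21290980017505, 0.0, 323.13202704720004], [0.0, 299.21290980017505, 202.34120875545096], [0.0, 0.0, 1.0]] [[0.3271, -0.945, -0.0015], [-0.8993, -0.3118, 0.3067], [-0.2903, -0.0989, -0.9518]] [-0.5494, -0.0406, 0.3801]
```

View pics/top0.png

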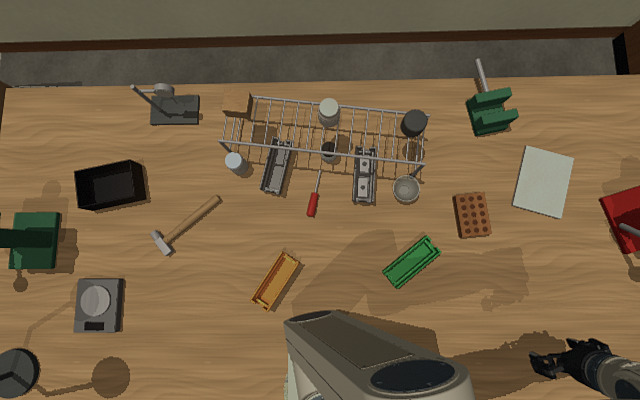

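View pics/scene0.png

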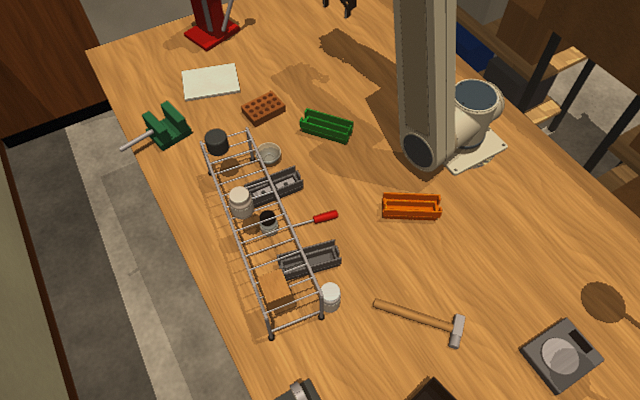

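```bash
cat > h.py <<'E'
from rig import r, vision
import numpy as np, cv2
from scipy.spatial.transform import Rotation as Ro
def p2w(f,uv,z):
    uv=np.atleast_2d(np.asarray(uv,float)); K=f["camera_matrix"];R=np.asarray(f["R"]);t=np.asarray(f["t"])
    d=np.c_[uv,np.ones(len(uv))]@np.linalg.inv(K).T@R; c=-R.T@t
    return c+d*((np.broadcast_to(z,len(uv))-c[2])/d[:,2])[:,None]
def w2p(f,X):
    q=np.atleast_2d(X)@np.asarray(f["R"]).T+f["t"]; q=q@f["camera_matrix"].T; return q[:,:2]/q[:,2:]
def save(f,name,box=None,s=1):
    im=f["color"][:,:,::-1]
    if box: im=im[box[1]:box[3],box[0]:box[2]]
    cv2.imwrite(f"pics/{name}.png",cv2.resize(im,None,fx=s,fy=s,interpolation=cv2.INTER_CUBIC))
def tool():
    s=r.state(); return np.array(s["tcp_pos"]),Ro.from_euler("xyz",s["eef_rot"]).as_matrix()
E
python3 - <<'E'
from h import *
f=vision.grab_frame("top"); save(f,"top1",(210,80,450,240),3.3)
print(p2w(f,[[262,188],[280,192],[270,142],[293,142],[355,203],[376,203]],.06).round(3))
w=vision.grab_frame("wrist"); p,R=tool(); c=-w["R"].T@w["t"]
print("cam in tool",R.T@(c-p),"axes",(R.T@w["R"].T).round(3)); print(R.round(3))
E
```

```text
[[ 0.603  0.193  0.06 ]
 [ 0.589  0.138  0.06 ]
 [ 0.748  0.171  0.06 ]
 [ 0.746  0.099  0.06 ]
 [ 0.553 -0.089  0.06 ]
 [ 0.552 -0.152  0.06 ]]
cam in tool [ 7.81087318e-02  1.52416472e-05 -1.42581698e-01] axes [[ 0.    -0.952 -0.307]
 [ 1.     0.001 -0.   ]
 [ 0.001 -0.307  0.952]]
[[ 0.945  0.327 -0.   ]
 [ 0.327 -0.945  0.001]
 [ 0.    -0.001 -1.   ]]
```

View pics/top1.png

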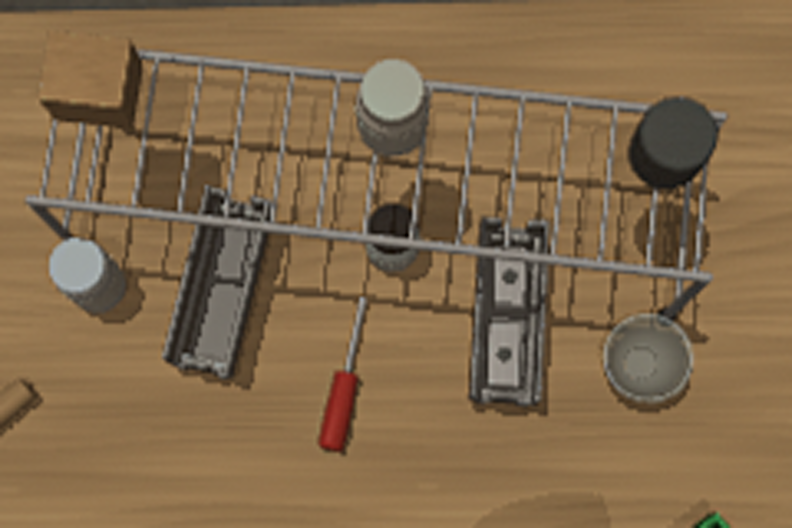

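Top crop: the left tote (crop ~(218,280)) is empty; the right one (crop ~(508,310)) holds two blocks. The driver handle is at crop (338,410). Next I move the wrist camera in front of the totes.

>>> send_rows:
  series:
    - [0.66,-0.56,-0.1,0,85]
    - [0.66,-0.56,-0.1,0,85]
    - [0.66,-0.56,-0.1,0,85]
    - [0.66,-0.56,-0.1,0,85]
    - [0.66,-0.56,-0.1,0,85]
    - [0.66,-0.56,-0.1,0,85]
    - [0.66,-0.56,-0.1,0,85]
    - [0.66,-0.56,-0.1,0,85]
    - [0.66,-0.56,-0.1,0,85]
    - [0.66,-0.56,-0.1,0,85]
    - [0.66,-0.56,-0.1,0,85]
    - [0.66,-0.56,-0.1,0,85]

```text
clock: 1.75
tcp_pos: [0.4977, 0.0182, 0.3035]
eef_rot: [3.141, -0.0, 0.333]
ft_force: [0.3, -0.7, 0.5]
grip_width: 0.0851
finger_force: 0.0
```

>>> send_rows:
  series:
    - [0,0,0,-1,85]
    - [0,0,0,-1,85]
    - [0,0,0,-1,85]
    - [0,0,0,-1,85]
    - [0,0,0,-1,85]
    - [0,0,0,-1,85]
    - [0,0,0,-1,85]
    - [0,0,0,-1,85]
    - [0,0,0,-1,85]
    - [0,0,0,-1,85]
    - [0,0,0,-1,85]
    - [0,0,0,-1,85]

```text
clock: 3.25
tcp_pos: [0.497, 0.0165, 0.3032]
eef_rot: [-3.141, 0.0, 1.383]
ft_force: [-0.9, 0.7, -0.1]
grip_width: 0.0849
finger_force: 0.0
```

>>> send_rows:
  series:
    - [0,0,0,-1,85]
    - [0,0,0,-1,85]
    - [0,0,0,-1,85]
    - [0,0,0,-1,85]
    - [0,0,0,-1,85]
    - [0,0,0,-1,85]
    - [0,0,0,-1,85]
    - [0,0,0,-1,85]
    - [0,0,0,-1,85]
    - [0,0,0,-1,85]
    - [0,0,0,-1,85]
    - [0,0,0,-1,85]

```text
clock: 4.75
tcp_pos: [0.497, 0.0165, 0.3032]
eef_rot: [-3.141, -0.0, 2.43]
ft_force: [-0.3, -0.6, 0.3]
grip_width: 0.0851
finger_force: 0.0
```

>>> send_rows:
  series:
    - [0,0,0,-1,85]
    - [0,0,0,-1,85]
    - [0,0,0,-1,85]
    - [0,0,0,-1,85]
    - [0,0,0,-1,85]
    - [0,0,0,-1,85]
    - [0,0,0,0,85]

```text
clock: 5.62
tcp_pos: [0.497, 0.0165, 0.3032]
eef_rot: [-3.142, -0.0, 2.95]
ft_force: [0.4, -0.8, 0.1]
grip_width: 0.0849
finger_force: 0.0
```

Run:
```python
from h import *
f=vision.grab_frame("wrist"); save(f,"w1",None,1.25); s=r.state(); print(s["clock"],s["tcp_pos"],s["eef_rot"],s["qpos"])
np.savez("w1.npz",**f)
```

```text
5.675 [0.49705107 0.01650272 0.3032388 ] [-3.14157293e+00 -1.06490952e-04  2.94896142e+00] [-1.35703999e-01  1.56169831e-01  6.91036932e-02  1.48383763e+00
 -1.36284256e-05  5.69272385e-02]
```

View pics/w1.png

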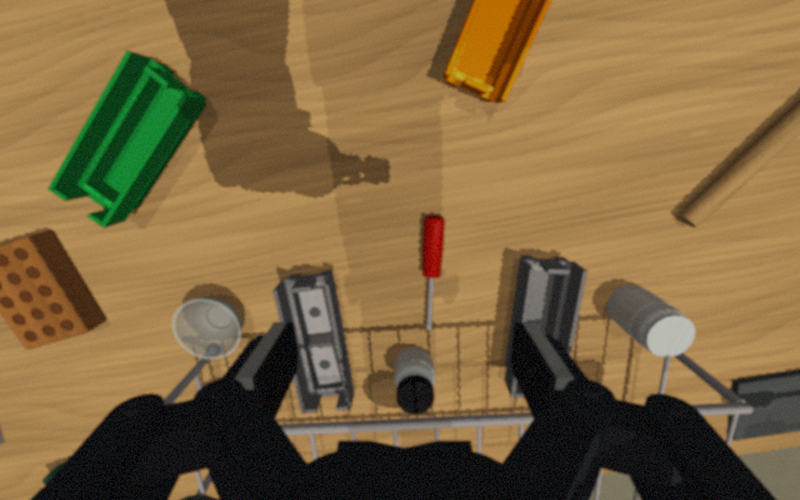

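```bash
cat >> h.py <<'E'
from scipy.optimize import minimize
def box(L,W,z):
    return np.array([[-L/2,-W/2,z],[L/2,-W/2,z],[L/2,W/2,z],[-L/2,W/2,z]])
PTS=np.r_[box(.17,.064,.06),box(.17,.064,.026),box(.156,.05,0)]
def place(P,q,z0=0):
    c,s=np.cos(q[2]),np.sin(q[2]); return np.c_[P[:,0]*c-P[:,1]*s+q[0],P[:,0]*s+P[:,1]*c+q[1],P[:,2]+z0]
def hull(f,q,z0=0):
    return cv2.convexHull(w2p(f,place(PTS,q,z0)).astype(np.float32))[:,0]
def fit(f,q0,z0=0,excl=None):
    hsv=cv2.cvtColor(f["color"],cv2.COLOR_RGB2HSV).astype(np.float32)
    sat=cv2.GaussianBlur(np.minimum(hsv[...,1],110)/110,(0,0),.6)
    def cost(q):
        h=hull(f,q,z0); tot=0;n=0; cen=h.mean(0)
        for a,b in zip(h,np.roll(h,-1,0)):
            L=np.linalg.norm(b-a)
            if L<3: continue
            t=(np.arange(.5,L)/L)[:,None]; p=a+(b-a)*t; nn=np.array([b[1]-a[1],a[0]-b[0]])/L
            if nn@((a+b)/2-cen)<0: nn=-nn
            def smp(m): return cv2.remap(sat,m[:,:1].astype(np.float32),m[:,1:].astype(np.float32),cv2.INTER_LINEAR)[:,0]
            w=np.ones(len(p)) if excl is None else (~excl[np.clip(p[:,1].astype(int),0,399),np.clip(p[:,0].astype(int),0,639)]).astype(float)
            tot+=(w*sum(smp(p+d*nn)-smp(p-d*nn) for d in (.8,1.6,2.6,4))).sum(); n+=4*w.sum()
        return -tot/max(n,1)
    best=None
    for k in range(12):
        rng=np.random.default_rng(k); x0=np.array(q0)+(k>0)*rng.normal(0,[.005,.005,.03])
        o=minimize(cost,x0,method="Nelder-Mead",options=dict(initial_simplex=x0+np.array([[0,0,0],[.006,0,0],[0,.006,0],[0,0,.05]]),xatol=1e-4,fatol=1e-4))
        if best is None or o.fun<best.fun: best=o
    return best.x,best.fun
def overlay(im,f,q,z0,col,s,off):
    for P in (box(.17,.064,.06),box(.159,.054,.06),box(.17,.064,.026)):
        cv2.polylines(im,[np.round((w2p(f,place(P,q,z0))-off+.5)*s).astype(int)],True,col,1)
E
cat > m1.py <<'E'
from h import *
f=dict(np.load("w1.npz"))
px=np.array([[278,285],[331,270],[305,410],[352,403],[520,257],[584,265],[510,395]])/1.25
print(p2w(f,px,.06).round(3))
v=f["color"].max(2); ex=cv2.dilate((v<30).astype(np.uint8),np.ones((7,7)))>0
X=p2w(f,px,.06)
l0=np.r_[X[:4,:2].mean(0),np.arctan2(*(X[2]-X[0])[1::-1])]
a=np.arctan2(*(X[6]-X[4])[1::-1]); e0=np.r_[X[4:6,:2].mean(0)+.085*np.array([np.cos(a),np.sin(a)]),a]
out=[]
tiles=[]
for n,q0,bx in (("loaded",l0,(210,205,290,335)),("empty",e0,(398,195,478,325))):
    q,c=fit(f,q0,0,ex); print(n,q0.round(4),q.round(4),round(c,3)); out.append(q)
    im=f["color"][bx[1]:bx[3],bx[0]:bx[2],::-1]; im=cv2.resize(im,None,fx=4.6,fy=4.6,interpolation=cv2.INTER_CUBIC); raw=im.copy()
    overlay(im,f,q,0,(0,255,0),4.6,np.array(bx[:2])); tiles+=[im]
np.save("q1.npy",out); cv2.imwrite("pics/ov1.png",np.hstack(tiles))
E
python3 m1.py
```

```text
[[ 0.551 -0.137  0.06 ]
 [ 0.545 -0.075  0.06 ]
 [ 0.721 -0.153  0.06 ]
 [ 0.722 -0.093  0.06 ]
 [ 0.57   0.131  0.06 ]
 [ 0.592  0.199  0.06 ]
 [ 0.747  0.101  0.06 ]]
loaded [ 0.6348 -0.1144 -0.0942] [ 0.6428 -0.1224 -0.0912] -0.573
empty [ 0.6649  0.1509 -0.1648] [ 0.6757  0.1526 -0.204 ] -0.624
```

View pics/ov1.png

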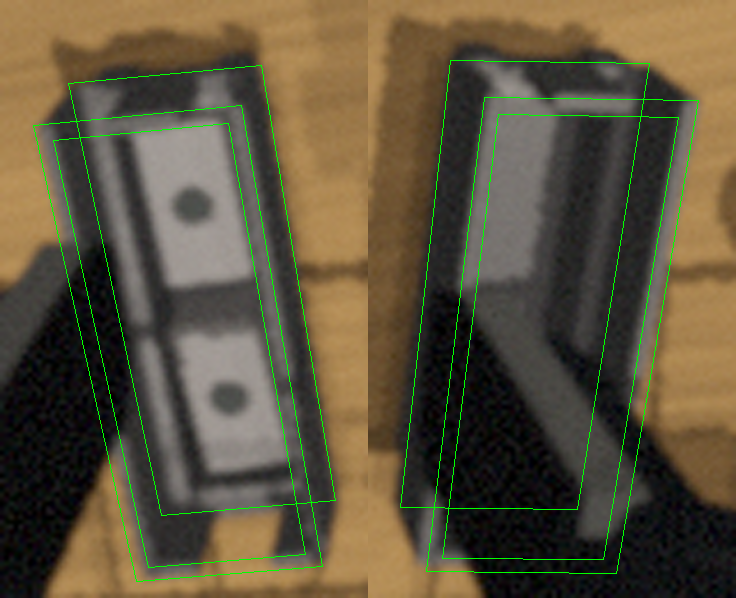

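The overlay (loaded left, empty right) fits the rims within a few mm. The wood-coloured gap at overlay (235,540) is the loaded tote's single notch at its far end. So both totes have two feet at the near end. Next I work out the move to the first grasp.

```bash
cat >> h.py <<'E'
def to(x,y,z,yaw):
    p,R=tool(); d=R.T@(np.array([x,y,z])-p); cy=r.state()["eef_rot"][2]
    da=(yaw-cy+np.pi)%(2*np.pi)-np.pi
    print("units x,y,z",(d/.06).round(2),"spin",round(-np.degrees(da)/5,2),"(shift first, then spin)")
E
python3 - <<'E'
from h import *
f=dict(np.load("w1.npz")); g=vision.grab_frame("top")
print("can",p2w(f,np.array([[670,333]])/1.25,.085).round(3),p2w(g,[[233.6,161]],.085).round(3))
print("edge wrist",p2w(f,np.array([[280,430],[530,420],[745,408]])/1.25,.157).round(3),"top",p2w(g,[[210+30/3.3,80+203/3.3],[210+705/3.3,80+277/3.3]],.157).round(3))
print("driver",p2w(f,np.array([[433,215],[431,275]])/1.25,.012).round(3))
to(.610,.166,.10,2.938)
E
```

```text
can [[0.678 0.276 0.085]] [[0.682 0.276 0.085]]
edge wrist [[ 0.663 -0.136  0.157]
 [ 0.697  0.099  0.157]
 [ 0.721  0.298  0.157]] top [[ 0.721  0.3    0.157]
 [ 0.646 -0.274  0.157]]
driver [[0.517 0.047 0.012]
 [0.591 0.032 0.012]]
units x,y,z [-1.37  2.81  3.39] spin 0.12 (shift first, then spin)
```

>>> send_rows:
  series:
    - [-0.34,0.7,0,0.12,85]
    - [-0.34,0.7,0,0,85]
    - [-0.34,0.7,0,0,85]
    - [-0.34,0.7,0,0,85]
    - [0,0,0.8,0,85]
    - [0,0,0.8,0,85]
    - [0,0,0.8,0,85]
    - [0,0,0.6,0,85]
    - [0,0,0,0,85]
    - [0,0,0,0,85]

```text
clock: 6.98
tcp_pos: [0.611, 0.1652, 0.1248]
eef_rot: [3.141, 0.002, 2.94]
ft_force: [-0.5, 0.0, 0.1]
grip_width: 0.085
finger_force: 0.0
```

Run:
```python
from h import *
f=vision.grab_frame("wrist"); save(f,"w2"); np.savez("w2.npz",**f); to(.610,.166,.018,2.938)
```

```text
units x,y,z [0.03 0.01 1.79] spin 0.02 (shift first, then spin)
```

View pics/w2.png

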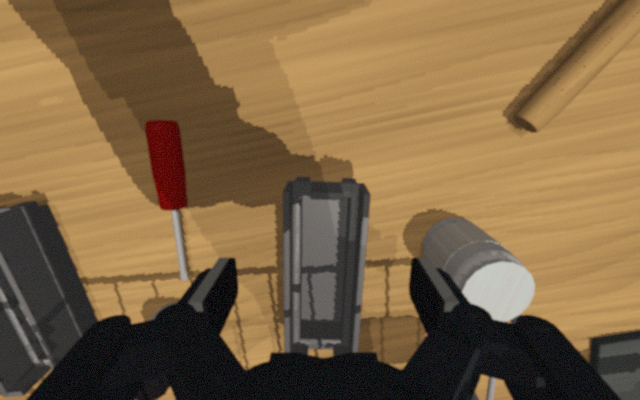

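View: the empty tote's near end is at px rows 180–190, columns 285–368, centred between the fingers. The can is at (500,285) and clear. I'll refit from here.

Run:
```python
from h import *
f=dict(np.load("w2.npz")); q=np.load("q1.npy")
v=f["color"].max(2); ex=cv2.dilate((v<30).astype(np.uint8),np.ones((7,7)))>0
print(fit(f,q[1],0,ex))
print(p2w(f,[[287,190],[368,190]],.06).round(4), w2p(f,[[.610,.166,.045]]))
```

```text
(array([ 0.67560593,  0.15144878, -0.23054317]), np.float64(-0.6610261298698201))
[[0.5848 0.1439 0.06  ]
 [0.5965 0.2009 0.06  ]] [[324.05821922 209.69052798]]
```

>>> send_rows:
  series:
    - [0,0,0.6,0.1,85]
    - [0,0,0.6,0.1,85]
    - [0,0,0.58,0.1,85]
    - [0,0,0,0,85]
    - [0,0,0,0,50]
    - [0,0,0,0,50]
    - [0,0,0,0,50]
    - [0,0,0,0,50]
    - [0,0,0,0,50]
    - [0,0,0,0,50]
    - [0,0,0,0,50]
    - [0,0,0,0,50]
  squeeze: 80

```text
clock: 8.52
tcp_pos: [0.6118, 0.1654, 0.0192]
eef_rot: [3.14, 0.004, 2.914]
ft_force: [-1.2, 0.3, 6.7]
grip_width: 0.0632
finger_force: 88.8
```

>>> send_rows:
  series:
    - [0,0,-0.15,0,50]
    - [0,0,-0.2,0,50]
    - [0,0,-0.15,0,50]
    - [0,0,0,0,50]
    - [0.3,0,0,0,50]
    - [0.5,0,0,0,50]
    - [0.6,0,0,0,50]
    - [0.6,0,0,0,50]
    - [0.4,0,0,0,50]
    - [0.1,0,0,0,50]
    - [0,0,0,0,50]
    - [0,0,0,0,50]

```text
clock: 10.02
tcp_pos: [0.4651, 0.1988, 0.0464]
eef_rot: [3.141, 0.001, 2.914]
ft_force: [-0.3, -0.6, -3.3]
grip_width: 0.0631
finger_force: 88.1
```

Run:
```python
from h import *
f=vision.grab_frame("wrist"); np.savez("w3.npz",**f); to(.50,-.02,.15,np.pi-.09)
s=r.state(); print(s["tcp_pos"],s["eef_rot"],s["ft_force"])
save(f,"w3",(200,100,640,400),1.8)
```

```text
units x,y,z [-1.39 -3.42 -1.73] spin -1.58 (shift first, then spin)
[0.4650218  0.1987345  0.04639041] [3.14148505e+00 3.95464216e-04 2.91360906e+00] [-0.74008058 -0.12742692 -1.95526367]
```

View pics/w3.png

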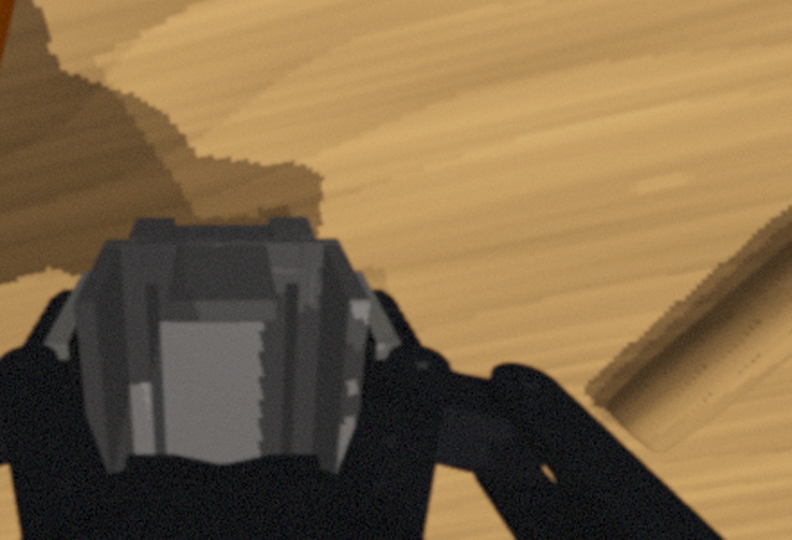

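View: the tote is held square by its near end and looks level. Next: lift, carry to the open strip and turn half round.

>>> send_rows:
  series:
    - [0,0,-0.5,0,50]
    - [0,0,-0.6,0,50]
    - [0,0,-0.6,0,50]
    - [-0.1,-0.4,0,0,50]
    - [-0.25,-0.7,0,0,50]
    - [-0.25,-0.8,0,0,50]
    - [-0.25,-0.8,0,0,50]
    - [-0.25,-0.7,0,0,50]
    - [-0.2,-0.5,0,0,50]
    - [-0.08,-0.2,0,0,50]

```text
clock: 11.32
tcp_pos: [0.4898, -0.0615, 0.1483]
eef_rot: [-3.141, -0.0, 2.912]
ft_force: [-0.0, 0.3, -3.4]
grip_width: 0.0632
finger_force: 89.5
```

>>> send_rows:
  series:
    - [0,0,0,-0.5,50]
    - [0,0,0,-1,50]
    - [0,0,0,-1,50]
    - [0,0,0,-1,50]
    - [0,0,0,-1,50]
    - [0,0,0,-1,50]
    - [0,0,0,-1,50]
    - [0,0,0,-1,50]
    - [0,0,0,-1,50]
    - [0,0,0,-1,50]
    - [0,0,0,-1,50]
    - [0,0,0,-1,50]

```text
clock: 12.82
tcp_pos: [0.4895, -0.059, 0.1484]
eef_rot: [3.141, -0.0, -2.362]
ft_force: [0.2, 0.2, -2.8]
grip_width: 0.0628
finger_force: 89.3
```

>>> send_rows:
  series:
    - [0,0,0,-1,50]
    - [0,0,0,-1,50]
    - [0,0,0,-1,50]
    - [0,0,0,-1,50]
    - [0,0,0,-1,50]
    - [0,0,0,-1,50]
    - [0,0,0,-1,50]
    - [0,0,0,-1,50]
    - [0,0,0,-1,50]
    - [0,0,0,-1,50]
    - [0,0,0,-1,50]
    - [0,0,0,-1,50]

```text
clock: 14.32
tcp_pos: [0.4896, -0.059, 0.1485]
eef_rot: [-3.142, -0.0, -1.315]
ft_force: [-0.2, 0.8, -2.8]
grip_width: 0.0627
finger_force: 89.3
```

>>> send_rows:
  series:
    - [0,0,0,-1,50]
    - [0,0,0,-1,50]
    - [0,0,0,-1,50]
    - [0,0,0,-1,50]
    - [0,0,0,-1,50]
    - [0,0,0,-1,50]
    - [0,0,0,-1,50]
    - [0,0,0,-1,50]
    - [0,0,0,-1,50]
    - [0,0,0,-1,50]
    - [0,0,0,-1,50]
    - [0,0,0,-0.5,50]

```text
clock: 15.82
tcp_pos: [0.4897, -0.059, 0.1485]
eef_rot: [-3.141, -0.0, -0.312]
ft_force: [0.2, 0.6, -4.3]
grip_width: 0.0629
finger_force: 89.3
```

Run:
```python
from h import *
g=vision.grab_frame("top"); save(g,"t2",(230,120,470,320),3.3)
s=r.state(); print(s["clock"],s["tcp_pos"],s["eef_rot"],s["ft_force"],s["qpos"]); to(.49,-.06,.02,-.315)
```

```text
15.875 [ 0.48960969 -0.05900948  0.14849115] [-3.14144094e+00 -2.23099635e-04 -3.10644361e-01] [ 0.24111299 -0.82865713 -3.22942162] [-2.90378291e-01  2.02942702e-01 -2.69819541e-01  1.09780796e+00
  1.47158715e-04 -3.12132658e+00]
units x,y,z [0.01 0.01 2.14] spin 0.05 (shift first, then spin)
```

View pics/t2.png

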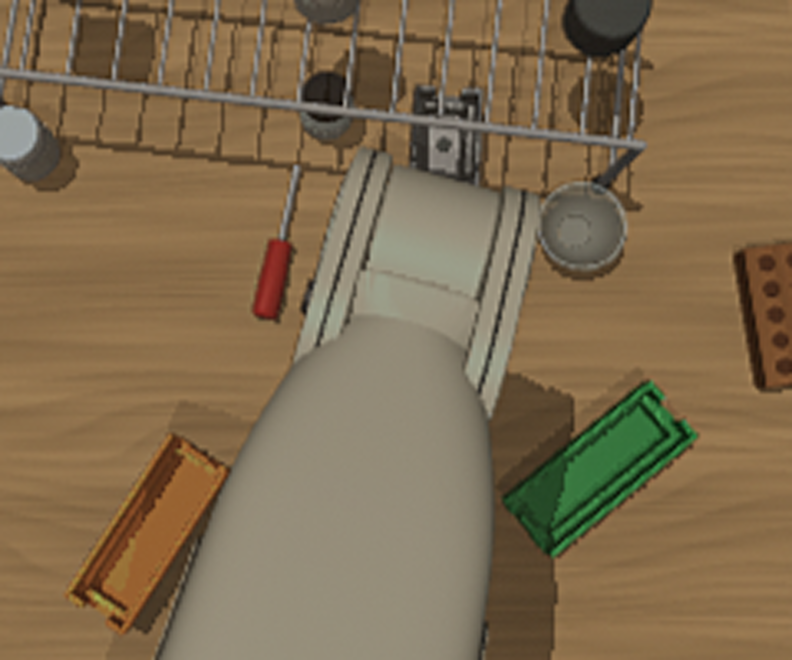

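The tote is hidden under the forearm in the top view, and the bench below is clear: the orange tote is left and the green one is right. Next I lower it.

>>> send_rows:
  series:
    - [0,0,0.5,0,50]
    - [0,0,0.6,0,50]
    - [0,0,0.5,0,50]
    - [0,0,0.3,0,50]
    - [0,0,0.1,0,50]
    - [0,0,0.06,0,50]
    - [0,0,0.03,0,50]
    - [0,0,0.02,0,50]
    - [0,0,0,0,50]

```text
clock: 17.0
tcp_pos: [0.4895, -0.0595, 0.0222]
eef_rot: [-3.142, -0.001, -0.315]
ft_force: [0.4, 0.4, -3.2]
grip_width: 0.0631
finger_force: 89.4
```

>>> send_rows:
  series:
    - [0,0,0.02,0,50]
    - [0,0,0.02,0,50]
    - [0,0,0.01,0,50]
    - [0,0,0,0,50]

```text
clock: 17.5
tcp_pos: [0.4895, -0.0595, 0.0192]
eef_rot: [3.142, -0.001, -0.315]
ft_force: [-0.7, -0.3, 3.7]
grip_width: 0.0631
finger_force: 90.4
```

>>> send_rows:
  series:
    - [0,0,0,0,85]
    - [0,0,0,0,85]
    - [0,0,0,0,85]
    - [0,0,0,0,85]
    - [0,0,-0.4,0,85]
    - [0,0,-0.8,0,85]
    - [0,0,-0.8,0,85]
    - [-0.4,0,-0.4,0,85]
    - [-0.7,0,0,0,85]
    - [-0.7,0,0,0,85]
    - [-0.37,0,0,0,85]
    - [0,0,0,1,85]

```text
clock: 19.0
tcp_pos: [0.364, -0.0185, 0.1632]
eef_rot: [-3.142, -0.0, -0.403]
ft_force: [1.3, 0.4, -0.1]
grip_width: 0.085
finger_force: 0.0
```

>>> send_rows:
  series:
    - [0,0,0,1,85]
    - [0,0,0,1,85]
    - [0,0,0,1,85]
    - [0,0,0,1,85]
    - [0,0,0,1,85]
    - [0,0,0,1,85]
    - [0,0,0,1,85]
    - [0,0,0,1,85]
    - [0,0,0,1,85]
    - [0,0,0,1,85]
    - [0,0,0,1,85]
    - [0,0,0,1,85]

```text
clock: 20.5
tcp_pos: [0.3654, -0.0191, 0.1629]
eef_rot: [-3.142, -0.0, -1.452]
ft_force: [0.6, 1.0, -0.1]
grip_width: 0.0846
finger_force: 0.0
```

>>> send_rows:
  series:
    - [0,0,0,1,85]
    - [0,0,0,1,85]
    - [0,0,0,1,85]
    - [0,0,0,1,85]
    - [0,0,0,1,85]
    - [0,0,0,1,85]
    - [0,0,0,1,85]
    - [0,0,0,1,85]
    - [0,0,0,1,85]
    - [0,0,0,1,85]
    - [0,0,0,1,85]
    - [0,0,0,1,85]

```text
clock: 22.0
tcp_pos: [0.3654, -0.0191, 0.1629]
eef_rot: [-3.142, 0.0, -2.499]
ft_force: [0.3, -0.7, 0.2]
grip_width: 0.0853
finger_force: 0.0
```

>>> send_rows:
  series:
    - [0,0,0,1,85]
    - [0,0,0,1,85]
    - [0,0,0,1,85]
    - [0,0,0,1,85]
    - [0,0,0,1,85]
    - [0,0,0,1,85]
    - [0,0,0,1,85]
    - [0,0,0,1,85]
    - [0,0,0,1,85]
    - [0,0,0,1,85]
    - [0,0,0,1,85]
    - [0,0,0,0,85]

```text
clock: 23.5
tcp_pos: [0.3654, -0.0191, 0.1629]
eef_rot: [3.142, 0.0, 2.827]
ft_force: [0.5, 0.0, 0.8]
grip_width: 0.0847
finger_force: 0.0
```

Run:
```python
from h import *
f=vision.grab_frame("wrist"); np.savez("w4.npz",**f)
s=r.state(); print(s["clock"],s["tcp_pos"],s["eef_rot"],s["qpos"])
v=f["color"].max(2); ex=cv2.dilate((v<30).astype(np.uint8),np.ones((7,7)))>0
q,c=fit(f,[.428,-.039,-.315],0,ex); print(q,c)
im=cv2.resize(np.ascontiguousarray(f["color"][150:400,200:450,::-1]),None,fx=2.4,fy=2.4,interpolation=cv2.INTER_CUBIC); raw=im.copy()
overlay(im,f,q,0,(0,255,0),2.4,np.array([200,150])); cv2.imwrite("pics/ov4.png",im)
# rotate frame: tote x toward robot
to(q[0]-.065*np.cos(q[2]),q[1]-.065*np.sin(q[2]),.018,q[2]+np.pi)
```

```text
23.55 [ 0.36543774 -0.01910444  0.16290039] [-3.14157541e+00  7.04602810e-05  2.82880330e+00] [-2.82704851e-01 -2.21071931e-02 -4.87938889e-01  1.10489472e+00
 -1.93559963e-05  3.00844990e-02]
[ 0.42724319 -0.03995248 -0.306704  ] -0.6122236659652308
units x,y,z [-0.   -0.02  2.42] spin -0.07 (shift first, then spin)
```

View pics/ov4.png

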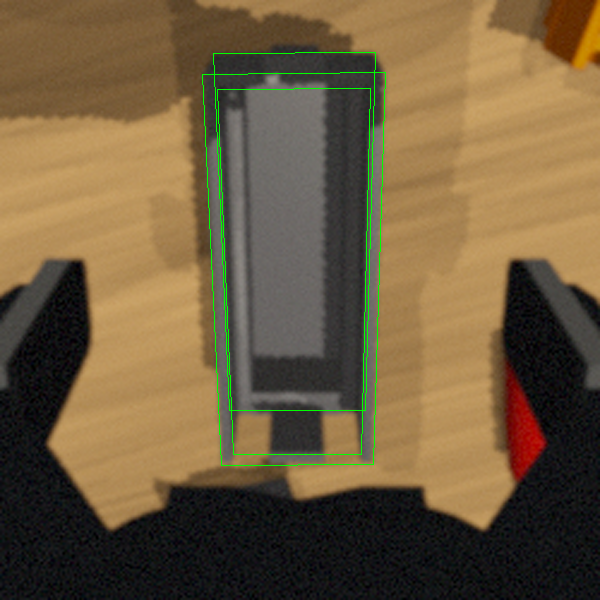

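View: the green model lies on the tote. The single foot is near (300,50) and the two gaps are at the far end (255,440 and 340,440), so it is now reversed. I'll measure the loaded tote from the same relative tool pose, so that calibration errors cancel.

```bash
python3 -c "
from h import *
to(.578,-.1165,.163,3.0506)"
```

```text
units x,y,z [-3.87 -0.45 -0.  ] spin -2.54 (shift first, then spin)
```

>>> send_rows:
  series:
    - [-0.4,-0.05,0,0,85]
    - [-0.8,-0.1,0,0,85]
    - [-0.8,-0.1,0,0,85]
    - [-0.8,-0.1,0,0,85]
    - [-0.7,-0.05,0,0,85]
    - [-0.37,-0.05,0,0,85]
    - [0,0,0,-0.9,85]
    - [0,0,0,-0.9,85]
    - [0,0,0,-0.74,85]
    - [0,0,0,0,85]
    - [0,0,0,0,85]

```text
clock: 24.92
tcp_pos: [0.5779, -0.1167, 0.1628]
eef_rot: [3.142, -0.0, 3.048]
ft_force: [-0.7, -0.7, -0.6]
grip_width: 0.0848
finger_force: 0.0
```

Run:
```python
from h import *
f=vision.grab_frame("wrist"); np.savez("w5.npz",**f)
s=r.state(); print(s["clock"],s["tcp_pos"],s["eef_rot"])
v=f["color"].max(2); ex=cv2.dilate((v<30).astype(np.uint8),np.ones((7,7)))>0
p,R=tool()
q,c=fit(f,[.643,-.1224,-.09],0,ex); print(q,c)
im=cv2.resize(np.ascontiguousarray(f["color"][150:400,200:450,::-1]),None,fx=2.4,fy=2.4,interpolation=cv2.INTER_CUBIC)
overlay(im,f,q,0,(0,255,0),2.4,np.array([200,150])); cv2.imwrite("pics/ov5.png",im)
to(q[0]-.065*np.cos(q[2]),q[1]-.065*np.sin(q[2]),.163,q[2]+np.pi)
```

```text
24.975 [ 0.57791492 -0.11666102  0.16282352] [ 3.14157162e+00 -9.20165987e-05  3.04800739e+00]
[ 0.64302632 -0.12143583 -0.08199951] -0.612807595685816
units x,y,z [-0.    0.01 -0.  ] spin -0.13 (shift first, then spin)
```

View pics/ov5.png

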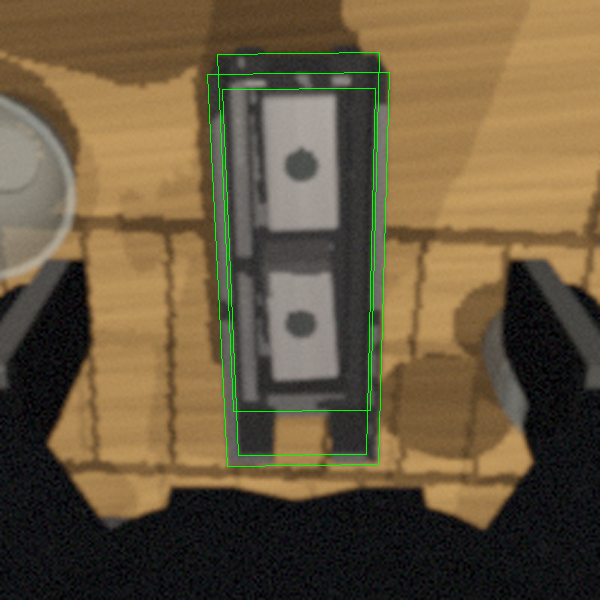

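View: the fit lies on the loaded tote. The blocks are at (300,165) and (300,325), and the one-notch end is far. Back to the empty tote to grip its near end.

>>> send_rows:
  series:
    - [0,0,0,0.9,85]
    - [0,0,0,0.9,85]
    - [0,0,0,0.74,85]
    - [0.4,0.05,0,0,85]
    - [0.8,0.1,0,0,85]
    - [0.8,0.1,0,0,85]
    - [0.8,0.1,0,0,85]
    - [0.7,0.05,0,0,85]
    - [0.37,0.05,0,0,85]
    - [0,0,0,0,85]

```text
clock: 26.22
tcp_pos: [0.3652, -0.0188, 0.1634]
eef_rot: [3.142, 0.001, 2.827]
ft_force: [0.7, -0.8, 0.3]
grip_width: 0.085
finger_force: 0.0
```

```bash
python3 -c "
from h import *
to(.3654,-.0191,.019,2.8266)"
```

```text
units x,y,z [-0.   -0.    2.41] spin 0.01 (shift first, then spin)
```

>>> send_rows:
  series:
    - [0,0,0.6,0,85]
    - [0,0,0.8,0,85]
    - [0,0,0.7,0,85]
    - [0,0,0.31,0,85]
    - [0,0,0,0,85]
    - [0,0,0,0,50]
    - [0,0,0,0,50]
    - [0,0,0,0,50]
    - [0,0,0,0,50]
    - [0,0,0,0,50]
    - [0,0,0,0,50]
    - [0,0,0,0,50]
  squeeze: 100

```text
clock: 27.72
tcp_pos: [0.3667, -0.0195, 0.0194]
eef_rot: [-3.142, 0.003, 2.827]
ft_force: [-0.2, -1.0, 6.1]
grip_width: 0.0628
finger_force: 109.4
```

```bash
python3 -c "
from h import *
print(r.state()['grip_width'],r.state()['tcp_pos'])
f=vision.grab_frame('top')
to(.47,-.106,.104,3.0526)"
```

```text
0.06283133591000149 [ 0.36668309 -0.01954362  0.01941306]
units x,y,z [-2.09 -0.84 -1.4 ] spin -2.59 (shift first, then spin)
```

>>> send_rows:
  series:
    - [0,0,-0.2,0,50]
    - [0,0,-0.5,0,50]
    - [0,0,-0.5,0,50]
    - [0,0,-0.1,0,50]
    - [-0.3,-0.12,0,0,50]
    - [-0.6,-0.24,0,0,50]
    - [-0.7,-0.28,0,0,50]
    - [-0.49,-0.2,0,0,50]
    - [0,0,0,-0.9,50]
    - [0,0,0,-0.9,50]
    - [0,0,0,-0.79,50]
    - [0,0,0,0,50]

```text
clock: 29.28
tcp_pos: [0.4692, -0.1064, 0.0948]
eef_rot: [3.141, -0.002, 3.052]
ft_force: [0.6, 0.1, -3.5]
grip_width: 0.0627
finger_force: 110.4
```

```bash
cat > near.py <<'E'
from h import *
# fit held tote: z0 = TCPz-.0194 ; all params, plus report in tool frame
f=vision.grab_frame("wrist"); np.savez("w6.npz",**f); p,R=tool(); s=r.state(); print(s["clock"],s["tcp_pos"],s["eef_rot"],s["ft_force"])
yaw=s["eef_rot"][2]-np.pi; z0=p[2]-.0194
c=p[:2]+.0645*np.array([np.cos(yaw),np.sin(yaw)])
v=f["color"].max(2); ex=cv2.dilate((v<30).astype(np.uint8),np.ones((7,7)))>0
for m in (ex,):
    q,c2=fit(f,[*c,yaw],z0,m); d=R.T@np.array([q[0]-p[0],q[1]-p[1],0]); print("tool frame x,y mm",(d[:2]*1e3).round(1),"dyaw",round(q[2]-yaw,4),c2)
f3=dict(np.load("w3.npz"));
E
python3 near.py; python3 -c "
from h import *
to(.5782,-.1149,.0974,3.0526)"
```

```text
29.325 [ 0.46920674 -0.10631691  0.09510985] [ 3.14124905e+00 -1.46426601e-03  3.05104008e+00] [-0.47409989 -0.08873034 -3.17069703]
tool frame x,y mm [-64.7  -0.1] dyaw 0.0034 -0.40714703716654727
units x,y,z [-1.82  0.02 -0.04] spin -0.02 (shift first, then spin)
```

>>> send_rows:
  series:
    - [-0.3,0,0,0,50]
    - [-0.4,0,0,0,50]
    - [-0.4,0,0,0,50]
    - [-0.4,0,0,0,50]
    - [-0.22,0,0,0,50]
    - [-0.09,0,0,0,50]
    - [0,0,0,0,50]
    - [0,0,0,0,50]

```text
clock: 30.32
tcp_pos: [0.5767, -0.1154, 0.0963]
eef_rot: [3.142, -0.0, 3.053]
ft_force: [-0.4, -0.8, -2.9]
grip_width: 0.0629
finger_force: 110.4
```

Run:
```python
from h import *
for _ in range(3): vision.grab_frame("top")
s=r.state(); print(s["clock"],s["tcp_pos"],s["eef_rot"],s["ft_force"]); to(.5780,-.1149,.0734,3.0526)
```

```text
30.475 [ 0.57690266 -0.11548834  0.09649278] [-3.14148823e+00  8.08599329e-05  3.05267842e+00] [ 0.14332615  0.91212142 -3.62508622]
units x,y,z [-0.02  0.01  0.38] spin 0.0 (shift first, then spin)
```

>>> send_rows:
  series:
    - [-0.02,0.01,0.06,0,50]
    - [0,0,0.08,0,50]
    - [0,0,0.08,0,50]
    - [0,0,0.04,0,50]
    - [0,0,0.03,0,50]
    - [0,0,0.03,0,50]
    - [0,0,0,0,50]

```text
clock: 31.35
tcp_pos: [0.5787, -0.115, 0.077]
eef_rot: [-3.142, 0.0, 3.053]
ft_force: [0.4, 0.8, -4.2]
grip_width: 0.0631
finger_force: 110.6
```

>>> send_rows:
  series:
    - [0,0,0.03,0,50]
    - [0,0,0.03,0,50]
    - [0,0,0,0,50]

```text
clock: 31.72
tcp_pos: [0.5786, -0.115, 0.0733]
eef_rot: [-3.142, 0.0, 3.053]
ft_force: [2.0, -0.1, -2.3]
grip_width: 0.0628
finger_force: 110.6
```

>>> send_rows:
  series:
    - [0,0,0.03,0,50]
    - [0,0,0.02,0,50]
    - [0,0,0,0,50]

```text
clock: 32.1
tcp_pos: [0.5786, -0.115, 0.0704]
eef_rot: [3.142, 0.0, 3.053]
ft_force: [3.0, -0.1, -4.8]
grip_width: 0.0631
finger_force: 110.6
```

>>> send_rows:
  series:
    - [-0.01,0,0.015,0,50]
    - [0,0,0.01,0,50]
    - [0,0,0,0,50]

```text
clock: 32.48
tcp_pos: [0.5789, -0.115, 0.0695]
eef_rot: [-3.141, 0.0, 3.053]
ft_force: [-3.7, 0.1, 4.4]
grip_width: 0.063
finger_force: 111.3
```

>>> send_rows:
  series:
    - [0,0,0.01,0,50]
    - [0,0,0,0,50]
    - [0,0,0,0,50]

```text
clock: 32.85
tcp_pos: [0.5789, -0.115, 0.0694]
eef_rot: [-3.141, 0.001, 3.053]
ft_force: [-6.1, 0.8, 10.2]
grip_width: 0.0628
finger_force: 112.2
```

```bash
python3 near.py
```

```text
32.9 [ 0.57892255 -0.11498374  0.0694171 ] [-3.14132979e+00  5.19848922e-04  3.05293947e+00] [-6.56197959  0.93591116 10.60891876]
tool frame x,y mm [-65.   -1.1] dyaw -0.0126 -0.24807451076957646
```

>>> send_rows:
  series:
    - [0,0,-0.01,0,50]
    - [0,0,0,0,50]
    - [0,0,0,0,66]
    - [0,0,0,0,72]
    - [0,0,0,0,85]
    - [0,0,0,0,85]
    - [0,0,0,0,85]
    - [0,0,-0.2,0,85]
    - [0,0,-0.5,0,85]
    - [0,0,-0.8,0,85]
    - [0,0,-0.87,0,85]
    - [0,0,0,0,85]

```text
clock: 34.4
tcp_pos: [0.5807, -0.1155, 0.2163]
eef_rot: [-3.14, 0.008, 3.053]
ft_force: [-0.1, -0.2, -0.9]
grip_width: 0.0852
finger_force: 0.0
```

Run:
```python
from h import *
f=vision.grab_frame("wrist"); np.savez("w7.npz",**f); s=r.state(); print(s["clock"],s["tcp_pos"],s["eef_rot"],s["ft_force"])
p,R=tool()
# same relative tool pose as ov4 if TCPz=.213; stack silhouette fit at z0=.05 and alternatives
v=f["color"].max(2); ex=cv2.dilate((v<30).astype(np.uint8),np.ones((7,7)))>0
for z0 in (.034,.045,.05,.055,.06):
    q,c=fit(f,[.643,-.1205,-.09],z0,ex); print(z0,q.round(4),round(c,4))
```

```text
34.45 [ 0.57989756 -0.11528167  0.21371691] [-3.14050482  0.00438049  3.05292783] [ 0.06208939 -0.78631833 -1.03894074]
0.034 [ 0.6381 -0.1204 -0.0896] -0.4792
0.045 [ 0.6448 -0.1211 -0.0881] -0.529
0.05 [ 0.6356 -0.1203 -0.0897] -0.5021
0.055 [ 0.6347 -0.1202 -0.0934] -0.4674
0.06 [ 0.6326 -0.1209 -0.0786] -0.3858
```

Run:
```python
import h
from h import *
for _ in range(4): f=vision.grab_frame("wrist")
P0=h.PTS.copy(); foot=box(.17,.02,.01)
v=f["color"].max(2); ex=cv2.dilate((v<30).astype(np.uint8),np.ones((7,7)))>0
for dz in (.034,.05,.06):
    h.PTS=np.r_[P0,P0+[0,0,dz]]
    q,c=fit(f,[.643,-.1205,-.09],0,ex); print(dz,q.round(4),round(c,4))
# level check: inner far/near rim rows of upper tote, intensity profile along the tote axis, plus per-height width of upper rim
h.PTS=np.r_[P0,P0+[0,0,.05]]
q=np.array([.6431,-.1207,-.089])
g=cv2.cvtColor(f["color"],cv2.COLOR_RGB2GRAY).astype(np.float32)
hsv=cv2.cvtColor(f["color"],cv2.COLOR_RGB2HSV)[...,1]
for xl in (-.07,-.04,-.01,.02,.05,.07):   # silhouette width across rim -> height
    a=place(np.array([[xl,-.06,.11],[xl,.06,.11]]),q); uv=w2p(f,a); t=np.linspace(0,1,241)[:,None]; m=(uv[0]+(uv[1]-uv[0])*t).astype(np.float32)
    s=cv2.remap(hsv,m[:,:1],m[:,1:],cv2.INTER_LINEAR)[:,0]; k=np.where(s<60)[0]; k=k[(k>40)&(k<200)]
    print(xl,"grey from",(k.min()/2-60),"to",(k.max()/2-60) ,"mm")
```

```text
0.034 [ 0.6432 -0.121  -0.0874] -0.482
0.05 [ 0.6431 -0.121  -0.0902] -0.5639
0.06 [ 0.6444 -0.1217 -0.0889] -0.4322
-0.07 grey from -31.0 to 31.0 mm
-0.04 grey from -31.5 to 31.5 mm
-0.01 grey from -32.0 to 30.5 mm
0.02 grey from -30.5 to 31.0 mm
0.05 grey from -31.0 to 30.5 mm
0.07 grey from -33.0 to 32.0 mm
```

```bash
python3 -c "
from rig import r
print(r.finish_job())"
```

```text
the job is handed in; nothing more can be done
None
```

The empty tote is stacked end for end on the loaded one: it was lowered in the gripper until the feet met the rim (bottoms 50 mm apart), measured level and centred after release, and the job is handed in at about 35 s, with no verdict returned.

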